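Clear the saw lane and hold the length stop up

ROBOT

A 6-joint arm with a two-finger parallel gripper is mounted at the origin on the work surface. World frame = base frame: x ahead of the robot, y to its left, z up, the work surface at z = 0. Lengths are in m, angles in rad, forces in N, time in s.
With the tool pointing down it reaches from about 0.4 to 0.925 m from the base axis. Payload 3.4 kg.
Tool frame: the origin (TCP) lies at the very end of the fingers, on their centre line; the grasp point (between the pads) lies 19 mm behind it; z points along the fingers, y is the line along which they close (so a half turn about z gives the same grasp; the last joint's range is limited). The gripper opens to 85 mm and grips with 20 to 120 N. Pads are 22 mm wide; open, the fingers measure 114 mm over their backs; the gripper's body (76 mm by 85 mm) begins 54 mm behind the grasp point. The pads swing forward as they close: fully open they stand 13 mm farther back than shut.
Start: joints at [-1.351, 0.307, 1.506, -0, 1.328, -0.073], TCP at [0.166, -0.55, 0.231] pointing down, gripper open.
Joint ranges: [-3.12, 3.12], [-1.05, 2.28], [0.14, 2.33], [-1.42, 4.57], [0.1, 2.73], [-2.68, 2.68]. Speed limits (rad/s): [2.57, 2.57, 3.14, 3.14, 3.14, 3.14].

INTERFACE

Orientations are given as a unit quaternion [x, y, z, w].
In Python, from workcell import manip gives the robot as it stands.
- The arm moves only by the tool play_rows, never from a script. Its argument "motion" is a list of rows, each an object of numbers: "tx", "ty", "tz": the shift along the tool's x, y, z in mm; "turn": the turn about the tool's z in rad; "fingers": the finger opening in mm, from 0 to 85.4. In form: [{"tx": .., "ty": .., "tz": .., "turn": .., "fingers": ..}, ...]. A call has 1 to 12 rows; each row is the pose to reach, as a shift and turn from the pose commanded when the call began, along the tool's axes at that moment; what a row does not reach only later rows make up. A row lasts 1/12 s, in which the tool goes at most 41.7 mm and 7.16 degrees, less where a joint would pass 70% of its speed; a pose out of reach is approached as far as the arm can. A call with a gripper value outside its range is refused whole. The fingers move at their own pace and stop on an object; "squeeze" is the grip in N (left out, the last holds). Time passes only in rows, so rows that repeat a pose let the fingers close. It gives the time, the measured TCP pose, the force, the opening and the grip force at its end, in the units of the state.
- manip.read_state(): the state, without advancing time (a new reading comes with each control period).
- manip.capture(name): name is "side" or "top" or "wrist"; returns the picture (480x640x3 uint8, blue, green, red); there is no depth.
- manip.camera_model(name): a dict with "fx", "fy", "cx", "cy" (pixels), "k1" (the pictures are not rectified: a ray, as slopes to the right and down, at radius r is drawn at 1 + k1 r^2 times it, then the intrinsics apply), "camera_from_world" (4x4, takes a point from world to camera coordinates); the wrist camera has in their place "tool_from_camera" (4x4, takes a point from camera to tool coordinates, whose origin is the TCP and whose axes are the flange's). Camera axes: x right, y up, looking along -z (the intrinsics and any distortion apply to the point x, -y, -z); pixel columns grow to the right and rows downward; lengths in m; the calibration is good to about 2 mm. A picture is of the moment at which its call begins: read the wrist's pose just before it. camera_model takes no time and is no camera call.
- manip.finish_job(): hands the job in; it is judged then, once.
The state is a dict: "time": time; "qpos": joint angles; "qvel": joint speeds; "joint_torque": joint torques, N m; "eef_pos": TCP position; "tcp_rot": TCP orientation; "ft_force": force on the tool from outside, world axes, zero at the start; "ft_torque": the same for the moment, N m; "gripper_width": finger opening in m; "grip_force": force on a finger pad.
Only numpy, scipy, OpenCV 4.12 (cv2) and the standard library are available. Lean on these libraries where they do the work, as an engineer would, in place of code of your own. Each camera call takes 0.05 s, during which the arm holds its last target. There are 200 camera calls.

TASK

Open the lane for the waiting board: first pick the wooden caddy up by its dowel handle and hang it by that handle on the hook of the hook stand, letting go of it there. Then pull the black latch handle of the stop arm sideways against its spring, and with the latch held open lift the arm's socket off the ball. Finish while still holding the arm raised with its socket about 8 cm above the ball; nothing else may carry it, and leave the board and the other things on the bench where they are.

Things in the scene. Friction and masses are not known exactly. Their poses are not given: they have to be found in the camera images.
- caddy_bar (a point): middle of the caddy's dowel handle: diameter 12 mm, 134 mm free length along the point's y axis between two end uprights, centre 132 mm above the caddy's underside. x across, z up. To hang it, pinch the dowel about 35 mm to one side of its middle, so that the fingers pass beside the hook rod, which should come under the middle of the dowel
- hook_seat (a point): top of the level hook rod (diameter 8 mm, 204 mm above the bench), where the dowel should rest. The rod points along the point's -x, the open side: it runs 70 mm in +x to the post and 38 mm in -x, then turns up into a tip that ends 46 mm from here and 18 mm higher
- latch_grip (a point): middle of the black latch handle, an upright block 12 mm thick along y, 28 mm along x, reaching 26 mm below and 16 mm above this point, plain sides. It stands on the socket end of the stop arm and moves with it; 108 mm above the bench when down. x points along the arm to its pivot, y left, z up. The latch is pulled along -y
- latch (a joint): travel of the spring latch along -y of latch_grip, in m: 0 = locked (bolt under the ball's collar), end stop at 0.020. Bolt is clear of the collar from 0.008 on. The spring pulls it back with 4 N at 0 and 10 N at 0.020
- stop_arm (a joint): angle of the aluminium stop arm about its level pivot, in rad: 0 = down, socket over the ball; grows to 0.9 as the socket end is raised. With arm down and latch closed the pivot axis, parallel to latch_grip's y, lies 230 mm in +x from latch_grip and 48 mm below it. It falls back by its weight (about 2.7 N at the socket) and cannot rise while the latch is locked
- socket (a point): centre of the socket under the end of the stop arm, 230 mm from the pivot; when the arm is down it coincides with point ball
- ball (a point): centre of the fixed steel ball (diameter 24 mm) on the station's base plate, 53 mm above the bench
- board: loose flat board 90 by 300 by 19 mm lying on the bench to the left of the stop arm, origin at the centre of its underside, long side along y; to be left alone
- offcut_tray: loose open plywood tray 100 by 120 by 35 mm, origin under its centre, on the bench near the caddy; to be left alone
- tape: loose red tape measure case 62 by 36 by 58 mm, origin under its centre; to be left alone
- hammer: loose hammer lying on the bench at the far right; to be left alone
- glue: loose white bottle, diameter 60 mm, 160 mm high, origin under its centre; to be left alone
- screws: loose glass jar, diameter 66 mm, 80 mm high, origin under its centre; to be left alone
- square: loose carpenter's square lying on the bench at the left; to be left alone
- caddy: the loose plywood tool caddy (0.2 to 0.4 kg), upright on the bench at the start: open box 80 (x) by 150 (y) by 50 mm high with end uprights (30 by 8 mm) carrying the dowel; the opening between box rim and dowel is 76 mm high. Origin under the centre of its floor, z up
- hook_stand: the fixed steel hook stand, origin under its post (diameter 14 mm, no higher than the rod; round foot of diameter 100 mm), axes as hook_seat
Not all that is in view belongs to the job. Of the things that look like the caddy, take the one that is farthest from the robot's base at the start. Leave any pink look-alike of the hook_stand alone.

How it is judged:
On the way, in this order (a step that is already met when the one before it is completed fails the run):
1. the caddy hangs by its dowel on the hook, let go and quiet, with the arm still down (x of caddy_bar in the frame of hook_seat between -0.045 and 0.065 m and z of caddy_bar in the frame of hook_seat between -0.04 and 0.016 m and contact force between caddy and hook_stand above 0.8 N and height (world z) of caddy above 0.03 m and contact force between caddy and the fingers below 0.1 N and linear speed of caddy below 0.15 m/s and value of joint stop_arm below 0.03 rad), for 0.3 s.
2. the latch is pulled open while the arm is still down (value of joint latch above 0.008 m and value of joint stop_arm below 0.03 rad), for 0.1 s.
At the end, for the whole second after the job is handed in: The gripper holds the stop arm still (joint speed under 0.05 rad/s), pressing on it with more than 0.5 N, its socket 5 to 12 cm above the ball, touched by no loose thing; the caddy hangs freely by its dowel on the hook rod between post and tip, clear of the bench (z of socket in the frame of ball between 0.05 and 0.12 m and velocity of joint stop_arm between -0.05 and 0.05 rad/s and contact force between stop_arm and the fingers above 0.5 N and x of caddy_bar in the frame of hook_seat between -0.045 and 0.065 m and z of caddy_bar in the frame of hook_seat between -0.04 and 0.016 m and contact force between caddy and hook_stand above 0.8 N and height (world z) of caddy above 0.03 m and linear speed of caddy below 0.15 m/s and contact force between stop_arm and caddy below 0.2 N and contact force between stop_arm and board below 0.2 N and contact force between stop_arm and offcut_tray below 0.2 N and contact force between stop_arm and tape below 0.2 N and contact force between stop_arm and glue below 0.2 N and contact force between stop_arm and screws below 0.2 N and contact force between stop_arm and hammer below 0.2 N and contact force between stop_arm and square below 0.2 N); the arm keeps its last pose, push and grip.
It fails at once if a bystander is pushed more than 3 cm or knocked over (distance of any of board, offcut_tray, tape, glue, screws, hammer, square from where it was at the start of the episode above 0.03 m or angle between any of glue, screws's own z axis and vertical above 0.5 rad).
It fails at once if the caddy is tipped over (angle between caddy's own z axis and vertical above 0.9 rad).
It also fails if it takes over 45 s, if anything falls off the work surface, if the arm or the gripper's body presses on something with over 40 N, if the wrist force passes 120 N, or if a joint passes its speed limit or range.

## Working session

There is one attempt and no reset: what is moved stays moved. The work goes in short steps, Python scripts to look and compute and a tool call to move; the robot and the scene stay as the last step left them, time stands still between calls to the robot, and variables do not carry over. Pictures are saved under pics/ and viewed, at most 13 in all, crops included, and the job is handed in when it is done.

Besides the shell and the picture viewer there is one more tool, called after "Emit:" as name(argument=value, ...) on one line, values as JSON. play_rows: Moves the arm, as the interface text tells. Its arguments: {"type":"object","properties":{"motion":{"type":"array","items":{"type":"object","properties":{"tx":{"type":"number"},"ty":{"type":"number"},"tz":{"type":"number"},"turn":{"type":"number"},"fingers":{"type":"number"}}}},"squeeze":{"type":"number"}},"required":["motion"]}

```bash
mkdir -p pics
python3 - <<'E'
from workcell import manip
import cv2,numpy as np
s=manip.read_state();print(s)
for n in("side","top","wrist"):
    im=manip.capture(n);cv2.imwrite(f"pics/{n}0.png",im)
    m=manip.camera_model(n);print(n,{k:(np.round(v,4).tolist()) for k,v in m.items()})
E
```

```text
{'time': 0.0, 'qpos': array([-1.35050979e+00,  3.07600963e-01,  1.50765388e+00,  1.97296282e-05,
        1.32841969e+00, -7.35006587e-02]), 'qvel': array([ 7.90200486e-04, -1.67046782e-03, -8.52174888e-04,  1.30467198e-03,
        3.06820671e-05,  2.15414274e-04]), 'joint_torque': array([ 7.77473524e-04, -4.57545590e+01, -2.51918614e+01, -6.88613045e-05,
        1.33260770e-02,  2.05979148e-06]), 'eef_pos': array([ 0.16633923, -0.54969077,  0.2303724 ]), 'tcp_rot': array([ 9.89230333e-01,  1.46363466e-01, -6.67807189e-05, -1.03883792e-03]), 'ft_force': array([-0.72791903,  0.47204099,  0.50050393]), 'ft_torque': array([-0.02463126,  0.06480024,  0.00696485]), 'grip_force': 0.0, 'gripper_width': 0.0851669136568224}
side {'fx': 470.6743, 'fy': 470.6743, 'cx': 316.6382, 'cy': 244.9209, 'k1': -0.1127, 'camera_from_world': [[-0.9942, -0.1074, 0.0081, 0.5127], [0.0804, -0.6905, 0.7189, -0.1716], [-0.0716, 0.7154, 0.6951, -1.4872], [0.0, 0.0, 0.0, 1.0]]}
top {'fx': 450.057, 'fy': 450.057, 'cx': 323.4282, 'cy': 242.6924, 'k1': 0.0044, 'camera_from_world': [[-0.004, -0.9999, -0.0093, -0.0326], [0.9962, -0.0048, 0.0872, -0.5301], [-0.0872, -0.0089, 0.9961, -1.1809], [0.0, 0.0, 0.0, 1.0]]}
wrist {'fx': 348.3832, 'fy': 348.3832, 'cx': 317.6649, 'cy': 242.093, 'k1': -0.0284, 'tool_from_camera': [[0.0003, 0.9446, 0.3281, 0.0857], [1.0, -0.0003, -0.0001, 0.0012], [0.0, 0.3281, -0.9446, -0.143], [0.0, 0.0, 0.0, 1.0]]}
```

View pics/top0.png

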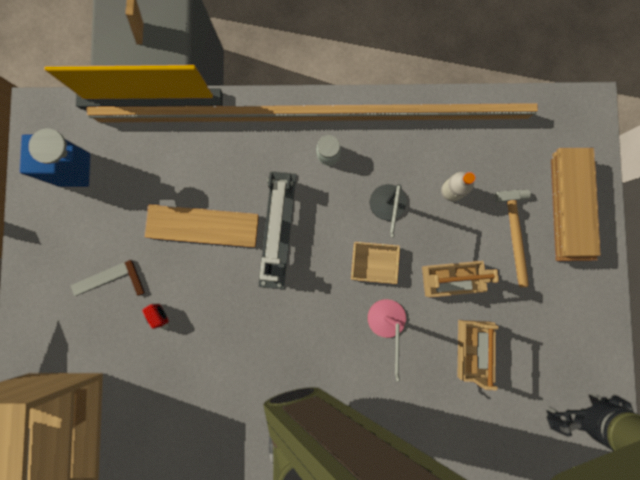

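View pics/side0.png

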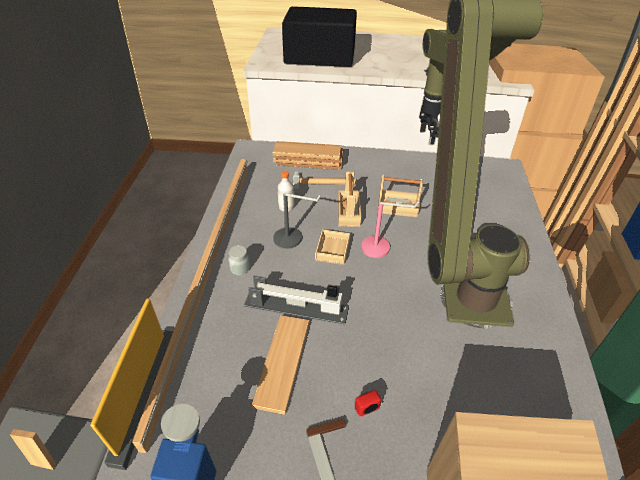

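Candidates in the top picture: the caddy-like things are at A (460,278) and B (478,353). A is farther from the base (lower right is nearer), so A it is. The stands are the dark one at (388,203) and the pink one at (387,318), so dark. The open tray at (376,263) is the offcut tray. The stop arm runs from its latch at (270,268) to its pivot at (280,180). Next is a close crop to check.

```bash
cat > h.py <<'E'
from workcell import manip
import cv2,numpy as np
from scipy.optimize import least_squares
def proj(n,P,st=None):
    m=manip.camera_model(n);P=np.atleast_2d(P).astype(float)
    T=m.get("camera_from_world")
    if T is None:
        from scipy.spatial.transform import Rotation as R
        s=st or manip.read_state();W=np.eye(4);W[:3,:3]=R.from_quat(s["tcp_rot"]).as_matrix();W[:3,3]=s["eef_pos"]
        T=np.linalg.inv(W@np.array(m["tool_from_camera"]))
    T=np.array(T);c=P@T[:3,:3].T+T[:3,3];a=np.c_[c[:,0],-c[:,1]]/-c[:,2:]
    a=a*(1+m["k1"]*(a**2).sum(1,keepdims=True))
    return a*[m["fx"],m["fy"]]+[m["cx"],m["cy"]]
def atz(n,uv,z,st=None):
    r=least_squares(lambda p:proj(n,[p[0],p[1],z],st)[0]-uv,[.5,-.1]);return np.r_[r.x,z]
def tri(obs):  # [(cam,uv,state)]
    r=least_squares(lambda p:np.concatenate([proj(n,p,s)[0]-uv for n,uv,s in obs]),[.5,-.1,.1]);return r.x,np.abs(r.fun).max()
E
python3 - <<'E'
from h import *
t=cv2.imread("pics/top0.png");s=cv2.imread("pics/side0.png")
cv2.imwrite("pics/c1.png",cv2.resize(t[165:385,355:515],None,fx=2.7,fy=2.7,interpolation=cv2.INTER_CUBIC))
a=cv2.resize(t[165:295,250:305],None,fx=4,fy=4,interpolation=cv2.INTER_CUBIC)
b=cv2.resize(s[165:325,240:380],None,fx=3.5,fy=3.5,interpolation=cv2.INTER_CUBIC)
H=np.zeros((560,a.shape[1]+b.shape[1],3),np.uint8);H[:a.shape[0],:a.shape[1]]=a;H[:b.shape[0],a.shape[1]:]=b
cv2.imwrite("pics/c2.png",H);print(H.shape)
print(atz("top",[460,278],.13),atz("top",[478,353],.13))
E
```

```text
(560, 710, 3)
[ 0.43350648 -0.36493711  0.13      ] [ 0.25573581 -0.4020675   0.13      ]
```

View pics/c1.png

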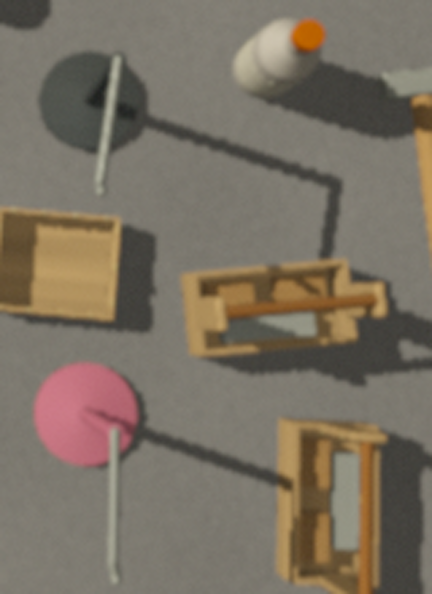

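View pics/c2.png

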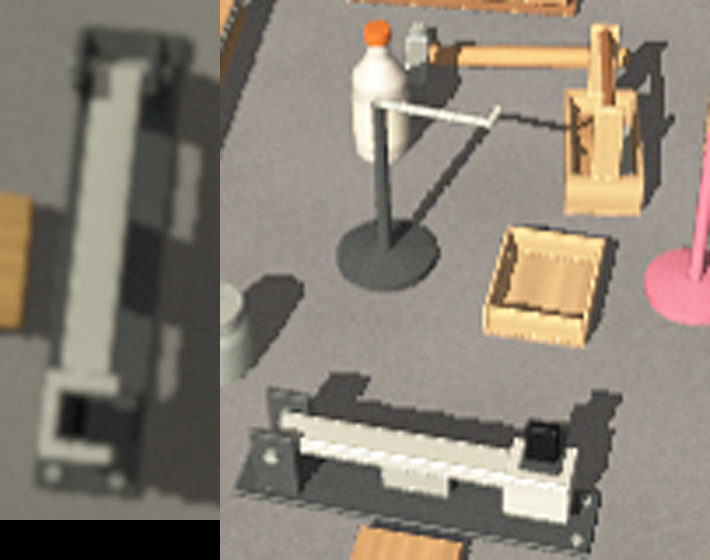

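The crop confirms it. Caddy A's box rim corners are at crop (182,275), (345,260), (358,340), (192,355). The dark stand's rod runs from (118,57) to (100,190). The black latch handle top is at c2 (72,415) in the top view and (545,427) in the side view.

Run:
```python
from h import *
c1=lambda u,v:np.array([355+u/2.7,165+v/2.7]); c2=lambda u,v:np.array([250+u/4,165+v/4]); s=lambda u,v:np.array([240+(u-220)/3.5,165+v/3.5])
np.set_printoptions(precision=4,suppress=True)
P=[atz("top",c1(*p),.05) for p in[(182,275),(345,260),(358,340),(192,355)]];print("rim",P,np.mean(P,0))
print("dowel",atz("top",c1(228,310),.132),atz("top",c1(378,300),.132))
print("side upr top",[atz("side",s(*p),.145) for p in[(608,110),(605,28)]])
print("hook: post",atz("top",c1(118,57),.2),"tip",atz("top",c1(101,187),.2),"foot",atz("top",c1(92,101),.004))
print(" side post",atz("side",s(378,104),.2),"bend",atz("side",s(488,124),.2),"foot",atz("side",s(388,255),.004))
print("tri post",tri([("top",c1(118,57),None),("side",s(378,104),None)]),"bend",tri([("top",c1(101,185),None),("side",s(488,122),None)]))
print("latch",atz("top",c2(72,415),.124),atz("side",s(546,427),.124),tri([("top",c2(72,415),None),("side",s(546,427),None)]))
print("armline",atz("top",c2(122,65),.07),atz("top",c2(90,372),.085))
```

```text
rim [array([ 0.4634, -0.2919,  0.05  ]), array([ 0.4771, -0.4485,  0.05  ]), array([ 0.4006, -0.4582,  0.05  ]), array([ 0.3869, -0.2997,  0.05  ])] [ 0.432  -0.3746  0.05  ]
dowel [ 0.4293 -0.3149  0.132 ] [ 0.4377 -0.4484  0.132 ]
side upr top [array([ 0.4292, -0.2905,  0.145 ]), array([ 0.4398, -0.4294,  0.145 ])]
hook: post [ 0.6443 -0.2103  0.2   ] tip [ 0.533  -0.1939  0.2   ] foot [ 0.6413 -0.2147  0.004 ]
 side post [ 0.6431 -0.2038  0.2   ] bend [ 0.5376 -0.186   0.2   ] foot [ 0.6407 -0.2063  0.004 ]
tri post (array([ 0.6452, -0.2112,  0.1942]), np.float64(0.20864390056181037)) bend (array([ 0.5363, -0.1946,  0.1952]), np.float64(0.666279723200546))
latch [0.4579 0.0997 0.124 ] [0.457  0.1094 0.124 ] (array([0.4579, 0.101 , 0.1142]), np.float64(0.17444027216407676))
armline [0.6869 0.0758 0.07  ] [0.4862 0.0936 0.085 ]
```

Emit:
play_rows(motion=[{"tx": 0,"ty": 0,"tz": -40,"turn": -0.1,"fingers": 85},{"tx": 310,"ty": -100,"tz": -110,"turn": -1.364,"fingers": 85},{"tx": 310,"ty": -100,"tz": -110,"turn": -1.364,"fingers": 85},{"tx": 310,"ty": -100,"tz": -110,"turn": -1.364,"fingers": 85},{"tx": 310,"ty": -100,"tz": -110,"turn": -1.364,"fingers": 85},{"tx": 310,"ty": -100,"tz": -110,"turn": -1.364,"fingers": 85},{"tx": 310,"ty": -100,"tz": -110,"turn": -1.364,"fingers": 85},{"tx": 310,"ty": -100,"tz": -110,"turn": -1.364,"fingers": 85},{"tx": 310,"ty": -100,"tz": -110,"turn": -1.364,"fingers": 85},{"tx": 310,"ty": -100,"tz": -110,"turn": -1.364,"fingers": 85},{"tx": 310,"ty": -100,"tz": -110,"turn": -1.364,"fingers": 85},{"tx": 310,"ty": -100,"tz": -110,"turn": -1.364,"fingers": 85}], squeeze=60)

```text
time: 1.15
eef_pos: [0.4351, -0.3639, 0.3411]
tcp_rot: [0.674, 0.739, -0.0, -0.0]
ft_force: [-0.2, 0.4, -0.0]
gripper_width: 0.0848
grip_force: 0.0
```

Emit:
play_rows(motion=[{"tx": 0,"ty": 0,"tz": 0,"turn": 0,"fingers": 85},{"tx": 0,"ty": 0,"tz": 0,"turn": 0,"fingers": 85}])

```text
time: 1.32
eef_pos: [0.4338, -0.3649, 0.341]
tcp_rot: [0.677, 0.736, -0.0, -0.0]
ft_force: [-0.4, 0.5, -0.6]
gripper_width: 0.0853
grip_force: 0.0
```

Run:
```python
from h import *
import pickle
s=manip.read_state();pickle.dump(s,open("s1.pkl","wb"));print(s["eef_pos"],s["tcp_rot"],s["qpos"],s["qvel"].max())
cv2.imwrite("pics/w1.png",manip.capture("wrist"))
```

```text
[ 0.43383595 -0.36493874  0.3409508 ] [ 6.76964405e-01  7.36015647e-01 -2.51762489e-06 -4.01804633e-04] [-7.73844977e-01  2.32604089e-01  1.33804511e+00 -2.93099151e-05
  1.57174655e+00 -8.57380353e-01] -0.0006302894269188892
```

View pics/w1.png

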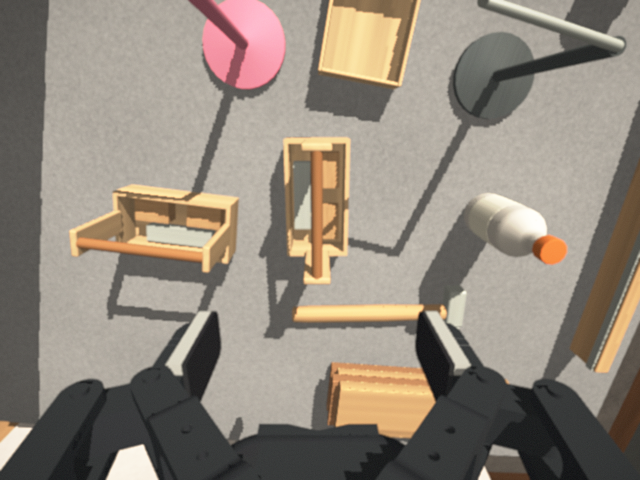

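The wrist view shows dowel A from (316,151) to (319,277) and box rim corners at (284,140), (350,138), (350,255), (285,255). The dark hook's post top is at (620,45) and its tip near (485,3).

Run:
```python
from h import *
import pickle
np.set_printoptions(precision=4,suppress=True)
s=pickle.load(open("s1.pkl","rb"))
c1=lambda u,v:np.array([355+u/2.7,165+v/2.7]);c3=lambda u,v:np.array([240+(u-220)/3.5,165+v/3.5])
P=[atz("wrist",p,.05,s) for p in[(284,140),(350,138),(350,255),(285,255)]];print(P,np.mean(P,0))
a,b=[atz("wrist",p,.132,s) for p in[(316,151),(319,277)]];print("dowel",a,b,(a+b)/2,np.linalg.norm(a-b))
h=atz("wrist",(617,45),.2,s);f=atz("wrist",(494,78),.003,s);print("post",h,"foot",f,"bend",atz("wrist",(490,3),.2,s))
print("tri3 post",tri([("top",c1(118,59),None),("wrist",(617,45),s)]),tri([("top",c1(118,59),None),("wrist",(617,45),s),("side",c3(378,104),None)]))
print("glue top",atz("wrist",(550,248),.16,s))
```

```text
[array([ 0.3893, -0.3055,  0.05  ]), array([ 0.468 , -0.2966,  0.05  ]), array([ 0.485 , -0.4459,  0.05  ]), array([ 0.3985, -0.4532,  0.05  ])] [ 0.4352 -0.3753  0.05  ]
dowel [ 0.4286 -0.3088  0.132 ] [ 0.443  -0.4437  0.132 ] [ 0.4358 -0.3763  0.132 ] 0.13564826801927443
post [ 0.6442 -0.207   0.2   ] foot [ 0.6466 -0.2088  0.003 ] bend [ 0.543  -0.1906  0.2   ]
tri3 post (array([ 0.6407, -0.2084,  0.2048]), np.float64(0.48159613249498534)) (array([ 0.6432, -0.2074,  0.2013]), np.float64(1.1460623336892581))
glue top [ 0.6699 -0.38    0.16  ]
```

Emit:
play_rows(motion=[{"tx": 24,"ty": 0,"tz": 30,"turn": -0.01,"fingers": 85},{"tx": 24,"ty": 0,"tz": 65,"turn": -0.01,"fingers": 85},{"tx": 24,"ty": 0,"tz": 100,"turn": -0.01,"fingers": 85},{"tx": 24,"ty": 0,"tz": 135,"turn": -0.01,"fingers": 85},{"tx": 24,"ty": 0,"tz": 165,"turn": -0.01,"fingers": 85},{"tx": 24,"ty": 0,"tz": 190,"turn": -0.01,"fingers": 85},{"tx": 24,"ty": 0,"tz": 210,"turn": -0.01,"fingers": 85},{"tx": 24,"ty": 0,"tz": 220,"turn": -0.01,"fingers": 85},{"tx": 24,"ty": 0,"tz": 227,"turn": -0.01,"fingers": 85},{"tx": 24,"ty": 0,"tz": 227,"turn": -0.01,"fingers": 85}])

```text
time: 2.2
eef_pos: [0.4315, -0.341, 0.1133]
tcp_rot: [0.673, 0.74, 0.0, -0.001]
ft_force: [0.2, 0.7, -0.2]
gripper_width: 0.0851
grip_force: 0.0
```

Emit:
play_rows(motion=[{"fingers": 0},{"fingers": 0},{"fingers": 0},{"fingers": 0},{"fingers": 0},{"fingers": 0},{"fingers": 0},{"fingers": 0},{"fingers": 0}], squeeze=60)

```text
schema error: expected keys tx, ty, tz, turn, fingers
```

Emit:
play_rows(motion=[{"tx": 0,"ty": 0,"tz": 0,"turn": 0,"fingers": 0},{"tx": 0,"ty": 0,"tz": 0,"turn": 0,"fingers": 0},{"tx": 0,"ty": 0,"tz": 0,"turn": 0,"fingers": 0},{"tx": 0,"ty": 0,"tz": 0,"turn": 0,"fingers": 0},{"tx": 0,"ty": 0,"tz": 0,"turn": 0,"fingers": 0},{"tx": 0,"ty": 0,"tz": 0,"turn": 0,"fingers": 0},{"tx": 0,"ty": 0,"tz": 0,"turn": 0,"fingers": 0},{"tx": 0,"ty": 0,"tz": 0,"turn": 0,"fingers": 0},{"tx": 0,"ty": 0,"tz": 0,"turn": 0,"fingers": 0},{"tx": 0,"ty": 0,"tz": 0,"turn": 0,"fingers": 0}], squeeze=60)

```text
time: 3.03
eef_pos: [0.4321, -0.3411, 0.1149]
tcp_rot: [0.672, 0.741, -0.0, 0.0]
ft_force: [-2.0, 0.9, 5.2]
gripper_width: 0.0102
grip_force: 58.6
```

Emit:
play_rows(motion=[{"tx": 0,"ty": 0,"tz": -4,"turn": 0,"fingers": 0},{"tx": 0,"ty": 0,"tz": -10,"turn": 0,"fingers": 0},{"tx": 0,"ty": 0,"tz": -20,"turn": 0,"fingers": 0},{"tx": 0,"ty": 0,"tz": -32,"turn": 0,"fingers": 0},{"tx": 0,"ty": 0,"tz": -46,"turn": 0,"fingers": 0},{"tx": 0,"ty": 0,"tz": -60,"turn": 0,"fingers": 0},{"tx": 0,"ty": 0,"tz": -75,"turn": 0,"fingers": 0},{"tx": 0,"ty": 0,"tz": -90,"turn": 0,"fingers": 0},{"tx": 0,"ty": 0,"tz": -105,"turn": 0,"fingers": 0},{"tx": 0,"ty": 0,"tz": -116,"turn": 0,"fingers": 0},{"tx": 0,"ty": 0,"tz": -120,"turn": 0,"fingers": 0},{"tx": 0,"ty": 0,"tz": -120,"turn": 0,"fingers": 0}])

```text
time: 4.03
eef_pos: [0.4328, -0.3414, 0.2358]
tcp_rot: [0.672, 0.741, 0.0, 0.001]
ft_force: [-0.0, 0.3, -2.5]
gripper_width: 0.0098
grip_force: 58.5
```

Run:
```python
from h import *
s=manip.read_state();print(s["eef_pos"],s["tcp_rot"],s["ft_force"],s["ft_torque"],s["gripper_width"])
a=cv2.resize(manip.capture("side")[130:290,240:440],None,fx=2,fy=2,interpolation=cv2.INTER_CUBIC)
w=cv2.resize(manip.capture("wrist"),(400,300))
H=np.zeros((620,400,3),np.uint8);H[:320]=a;H[320:]=w;cv2.imwrite("pics/l1.png",H[:600])
```

```text
[ 0.43279281 -0.34140191  0.23583882] [6.71952489e-01 7.40592875e-01 5.19324071e-05 1.42897927e-03] [-0.02923377  0.3373276  -2.52016186] [ 0.10374724  0.02442652 -0.02774472] 0.009797395043764702
```

View pics/l1.png

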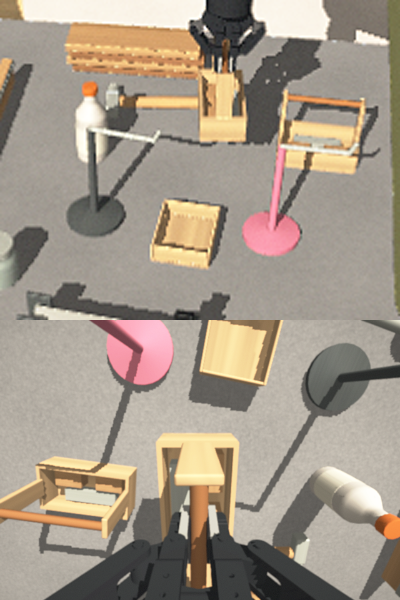

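Emit:
play_rows(motion=[{"tx": 0,"ty": 12,"tz": 0,"turn": 0.02,"fingers": 0},{"tx": 2,"ty": 30,"tz": 0,"turn": 0.05,"fingers": 0},{"tx": 10,"ty": 48,"tz": 0,"turn": 0.08,"fingers": 0},{"tx": 30,"ty": 58,"tz": 0,"turn": 0.11,"fingers": 0},{"tx": 54,"ty": 62,"tz": 0,"turn": 0.14,"fingers": 0},{"tx": 78,"ty": 66,"tz": 0,"turn": 0.17,"fingers": 0},{"tx": 102,"ty": 70,"tz": 0,"turn": 0.2,"fingers": 0},{"tx": 126,"ty": 72,"tz": 0,"turn": 0.22,"fingers": 0},{"tx": 150,"ty": 74,"tz": 0,"turn": 0.24,"fingers": 0},{"tx": 170,"ty": 76,"tz": 0,"turn": 0.252,"fingers": 0},{"tx": 182,"ty": 76,"tz": 0,"turn": 0.252,"fingers": 0},{"tx": 186,"ty": 76,"tz": 0,"turn": 0.252,"fingers": 0}])

```text
time: 5.13
eef_pos: [0.4887, -0.1464, 0.2334]
tcp_rot: [0.759, 0.651, -0.0, -0.001]
ft_force: [-0.7, 0.6, -3.5]
gripper_width: 0.01
grip_force: 58.5
```

Emit:
play_rows(motion=[{"tx": 0,"ty": 0,"tz": 0,"turn": 0,"fingers": 0},{"tx": 0,"ty": 0,"tz": 0,"turn": 0,"fingers": 0},{"tx": 0,"ty": 0,"tz": 0,"turn": 0,"fingers": 0},{"tx": 0,"ty": 0,"tz": 0,"turn": 0,"fingers": 0}])

```text
time: 5.47
eef_pos: [0.49, -0.1496, 0.2343]
tcp_rot: [0.76, 0.65, -0.0, 0.0]
ft_force: [0.0, 0.6, -4.3]
gripper_width: 0.01
grip_force: 58.5
```

Run:
```python
from h import *
import pickle
s=manip.read_state();pickle.dump(s,open("s2.pkl","wb"));print(s["eef_pos"],s["tcp_rot"],s["ft_force"],s["ft_torque"],s["gripper_width"])
a=cv2.resize(manip.capture("side")[100:260,260:460],None,fx=3,fy=3,interpolation=cv2.INTER_CUBIC)
cv2.imwrite("pics/l2.png",a)
```

```text
[ 0.48998242 -0.14962427  0.23425026] [ 7.60103914e-01  6.49801487e-01 -1.12031291e-04  2.32525660e-04] [ 0.04744465  0.62588611 -4.31341112] [ 0.12170682 -0.04599798  0.06729536] 0.009957528569846278
```

View pics/l2.png

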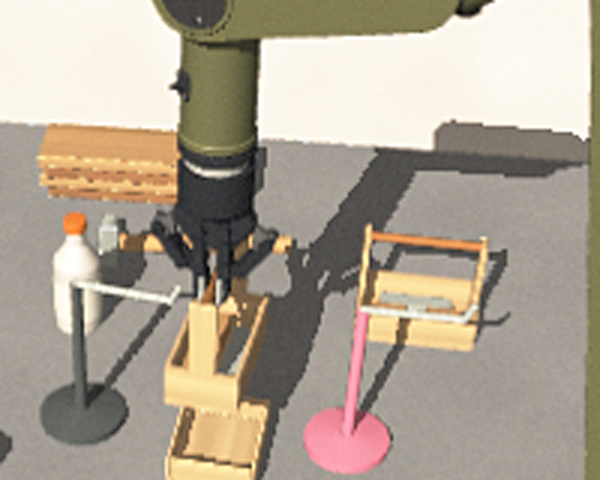

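Emit:
play_rows(motion=[{"tx": 0,"ty": 5,"tz": 0,"turn": 0,"fingers": 0},{"tx": 0,"ty": 14,"tz": 0,"turn": 0,"fingers": 0},{"tx": 0,"ty": 26,"tz": 0,"turn": 0,"fingers": 0},{"tx": 0,"ty": 38,"tz": 0,"turn": 0,"fingers": 0},{"tx": 0,"ty": 50,"tz": 0,"turn": 0,"fingers": 0},{"tx": 0,"ty": 62,"tz": 0,"turn": 0,"fingers": 0},{"tx": 0,"ty": 74,"tz": 0,"turn": 0,"fingers": 0},{"tx": 0,"ty": 84,"tz": 0,"turn": 0,"fingers": 0},{"tx": 0,"ty": 90,"tz": 0,"turn": 0,"fingers": 0},{"tx": 0,"ty": 90,"tz": 0,"turn": 0,"fingers": 0},{"tx": 0,"ty": 90,"tz": 8,"turn": 0,"fingers": 0},{"tx": 0,"ty": 90,"tz": 16,"turn": 0,"fingers": 0}])

```text
time: 6.52
eef_pos: [0.5785, -0.1623, 0.218]
tcp_rot: [0.76, 0.65, 0.0, 0.0]
ft_force: [-0.3, 0.6, -2.7]
gripper_width: 0.0103
grip_force: 58.6
```

Emit:
play_rows(motion=[{"tx": 0,"ty": 0,"tz": 5,"turn": 0,"fingers": 0},{"tx": 0,"ty": 0,"tz": 10,"turn": 0,"fingers": 0},{"tx": 0,"ty": 0,"tz": 14,"turn": 0,"fingers": 0},{"tx": 0,"ty": 0,"tz": 18,"turn": 0,"fingers": 0},{"tx": 0,"ty": 0,"tz": 18,"turn": 0,"fingers": 0},{"tx": 0,"ty": 0,"tz": 18,"turn": 0,"fingers": 0}])

```text
time: 7.02
eef_pos: [0.5785, -0.1624, 0.2001]
tcp_rot: [0.76, 0.65, -0.0, -0.0]
ft_force: [0.1, -1.3, -4.0]
gripper_width: 0.0101
grip_force: 58.5
```

Run:
```python
from h import *
s=manip.read_state();print(s["eef_pos"],s["ft_force"],s["ft_torque"])
H=np.zeros((600,800,3),np.uint8)
H[:480,:400]=cv2.resize(manip.capture("side")[130:250,260:360],None,fx=4,fy=4,interpolation=cv2.INTER_CUBIC)
H[:480,400:]=cv2.resize(manip.capture("top")[150:270,340:440],None,fx=4,fy=4,interpolation=cv2.INTER_CUBIC)
cv2.imwrite("pics/l3.png",H)
```

```text
[ 0.57852254 -0.16235213  0.20012378] [ 0.1354521  -1.34125871 -4.00637467] [ 0.07695145 -0.00862252 -0.02964235]
```

View pics/l3.png

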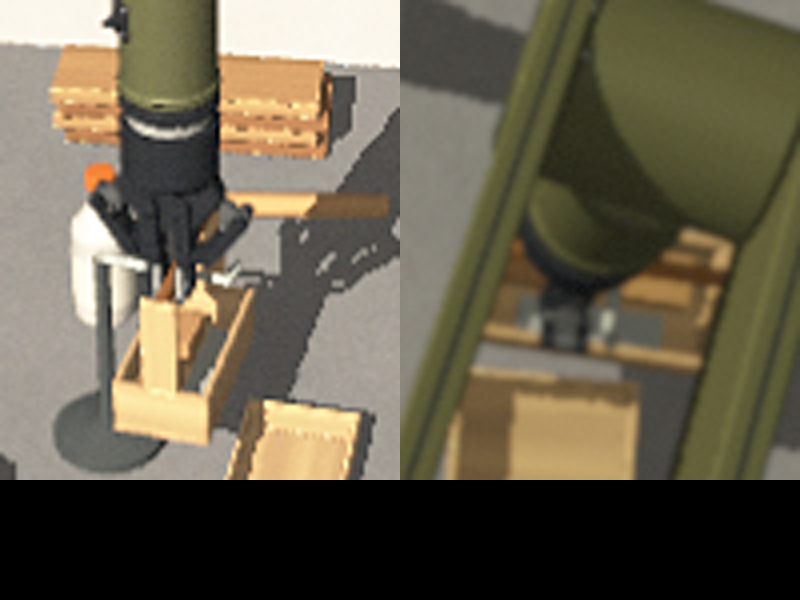

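The side view shows the rod running through the caddy opening under the dowel, with its tip visible at (232,272). I'll lower until the load transfers.

Emit:
play_rows(motion=[{"tx": 0,"ty": 0,"tz": 2,"turn": 0,"fingers": 0},{"tx": 0,"ty": 0,"tz": 4,"turn": 0,"fingers": 0},{"tx": 0,"ty": 0,"tz": 5,"turn": 0,"fingers": 0},{"tx": 0,"ty": 0,"tz": 6,"turn": 0,"fingers": 0},{"tx": 0,"ty": 0,"tz": 6,"turn": 0,"fingers": 0}])

```text
time: 7.53
eef_pos: [0.5785, -0.1623, 0.194]
tcp_rot: [0.76, 0.65, -0.0, -0.0]
ft_force: [0.5, 0.5, -2.6]
gripper_width: 0.0096
grip_force: 58.6
```

Emit:
play_rows(motion=[{"tx": 0,"ty": 0,"tz": 1,"turn": 0,"fingers": 0},{"tx": 0,"ty": 0,"tz": 2,"turn": 0,"fingers": 0},{"tx": 0,"ty": 0,"tz": 2,"turn": 0,"fingers": 0}])

```text
time: 7.78
eef_pos: [0.5789, -0.1624, 0.1924]
tcp_rot: [0.76, 0.65, 0.0, 0.0]
ft_force: [0.2, -0.5, -1.2]
gripper_width: 0.0097
grip_force: 58.6
```

```bash
python3 -c "
from h import *
s=manip.read_state();print(s['eef_pos'],s['ft_force'],s['ft_torque'])"
```

```text
[ 0.5788851  -0.16240834  0.19241527] [ 0.17096842 -0.46823839 -1.15825522] [ 0.10869124  0.01465109 -0.03543899]
```

Emit:
play_rows(motion=[{"tx": 0,"ty": 0,"tz": 1,"turn": 0,"fingers": 0},{"tx": 0,"ty": 0,"tz": 1.5,"turn": 0,"fingers": 0},{"tx": 0,"ty": 0,"tz": 1.5,"turn": 0,"fingers": 0},{"tx": 0,"ty": 0,"tz": 1.5,"turn": 0,"fingers": 0}])

```text
time: 8.12
eef_pos: [0.579, -0.1624, 0.1916]
tcp_rot: [0.76, 0.65, 0.0, 0.0]
ft_force: [-0.8, 0.9, 4.0]
gripper_width: 0.0101
grip_force: 59.1
```

Emit:
play_rows(motion=[{"tx": 0,"ty": 0,"tz": 0,"turn": 0,"fingers": 14},{"tx": 0,"ty": 0,"tz": 0,"turn": 0,"fingers": 18},{"tx": 0,"ty": 0,"tz": 0,"turn": 0,"fingers": 25},{"tx": 0,"ty": 0,"tz": 0,"turn": 0,"fingers": 40},{"tx": 0,"ty": 0,"tz": 0,"turn": 0,"fingers": 50},{"tx": 0,"ty": 0,"tz": 0,"turn": 0,"fingers": 50},{"tx": 0,"ty": 0,"tz": -6,"turn": 0,"fingers": 50},{"tx": 0,"ty": 0,"tz": -16,"turn": 0,"fingers": 50},{"tx": 0,"ty": 0,"tz": -36,"turn": 0,"fingers": 50},{"tx": 0,"ty": 0,"tz": -66,"turn": 0,"fingers": 50},{"tx": 0,"ty": 0,"tz": -100,"turn": 0,"fingers": 50},{"tx": 0,"ty": 0,"tz": -130,"turn": 0,"fingers": 50}])

```text
time: 9.12
eef_pos: [0.5788, -0.1624, 0.3237]
tcp_rot: [0.76, 0.65, 0.0, 0.001]
ft_force: [2.4, -0.9, 0.2]
gripper_width: 0.05
grip_force: 0.0
```

Emit:
play_rows(motion=[{"tx": 30,"ty": -20,"tz": 0,"turn": 0.12,"fingers": 50},{"tx": 241,"ty": -160,"tz": 0,"turn": 1.505,"fingers": 50},{"tx": 241,"ty": -160,"tz": 0,"turn": 1.505,"fingers": 50},{"tx": 241,"ty": -160,"tz": 0,"turn": 1.505,"fingers": 50},{"tx": 241,"ty": -160,"tz": 0,"turn": 1.505,"fingers": 50},{"tx": 241,"ty": -160,"tz": 0,"turn": 1.505,"fingers": 50},{"tx": 241,"ty": -160,"tz": 0,"turn": 1.505,"fingers": 50},{"tx": 241,"ty": -160,"tz": 0,"turn": 1.505,"fingers": 50},{"tx": 241,"ty": -160,"tz": 0,"turn": 1.505,"fingers": 50},{"tx": 241,"ty": -160,"tz": 0,"turn": 1.505,"fingers": 50},{"tx": 241,"ty": -160,"tz": 0,"turn": 1.505,"fingers": 50},{"tx": 241,"ty": -160,"tz": 0,"turn": 1.505,"fingers": 50}])

```text
time: 10.12
eef_pos: [0.4578, 0.1008, 0.3221]
tcp_rot: [1.0, -0.021, 0.001, -0.0]
ft_force: [0.2, 0.0, -0.3]
gripper_width: 0.0502
grip_force: 0.0
```

Emit:
play_rows(motion=[{"tx": 0,"ty": 0,"tz": 0,"turn": 0,"fingers": 50},{"tx": 0,"ty": 0,"tz": 0,"turn": 0,"fingers": 50},{"tx": 0,"ty": 0,"tz": 0,"turn": 0,"fingers": 50}])

```text
time: 10.37
eef_pos: [0.458, 0.1004, 0.3214]
tcp_rot: [1.0, -0.017, 0.0, -0.0]
ft_force: [0.4, -0.3, -0.0]
gripper_width: 0.0499
grip_force: 0.0
```

Run:
```python
from h import *
import pickle
s=manip.read_state();pickle.dump(s,open("s3.pkl","wb"));print(s["eef_pos"],s["tcp_rot"],s["qpos"])
H=np.zeros((580,800,3),np.uint8)
H[:480,:500]=cv2.resize(manip.capture("wrist")[100:436,145:495],(500,480))
sd=manip.capture("side")
H[:300,500:]=cv2.resize(sd[170:270,260:360],None,fx=3,fy=3,interpolation=cv2.INTER_CUBIC)
H[300:580,500:]=cv2.resize(manip.capture("top")[160:300,340:490],(300,280))
cv2.imwrite("pics/l4.png",H)
```

```text
[0.45796228 0.10041105 0.32141599] [ 9.99858681e-01 -1.68040992e-02  4.83235596e-04 -8.05481876e-05] [1.25691840e-01 9.35980819e-02 1.55993281e+00 2.22882467e-05
 1.48708221e+00 1.73009610e+00]
```

View pics/l4.png

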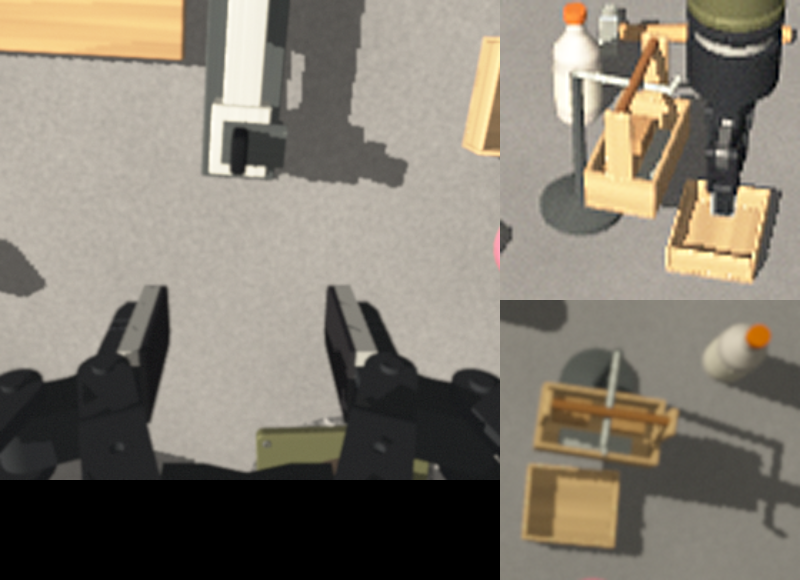

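The caddy hangs on the dark rod, crossing at about the middle of the dowel. The latch handle's top is at crop (239,150), and the base plate's left edge runs from (207,0) to (203,175).

Run:
```python
from h import *
import pickle
np.set_printoptions(precision=4,suppress=True)
s=pickle.load(open("s3.pkl","rb"))
f=lambda u,v:np.array([145+u/1.4286,100+v/1.4286])
g=lambda u,v,z:atz("wrist",f(u,v),z,s)
print("handle",g(232,128,.124),g(247,128,.124),g(232,174,.124),g(247,174,.124),g(239.5,151,.124))
a,b=g(203,175,.01),g(207,0,.01);print("plate",a,b,np.arctan2(*(b-a)[1::-1]))
a,b=g(222,104,.09),g(229,0,.085);print("arm L",a,b,np.arctan2(*(b-a)[1::-1]))
a,b=g(267,104,.09),g(271,0,.085);print("arm R",a,b,np.arctan2(*(b-a)[1::-1]))
c2=lambda u,v:np.array([250+u/4,165+v/4])
a,b=atz("top",c2(42,460),.01),atz("top",c2(82,60),.01);print(np.arctan2(*(b-a)[1::-1]))
```

```text
handle [0.4809 0.1089 0.124 ] [0.4806 0.0986 0.124 ] [0.4481 0.1103 0.124 ] [0.4477 0.0997 0.124 ] [0.4646 0.1044 0.124 ]
plate [0.416  0.1424 0.01  ] [0.5703 0.1296 0.01  ] -0.08288883897847653
arm L [0.4929 0.1168 0.09  ] [0.5653 0.1086 0.085 ] -0.11368854875189706
arm R [0.4918 0.0833 0.09  ] [0.5644 0.0788 0.085 ] -0.062408157245169994
-0.09208629600079195
```

Emit:
play_rows(motion=[{"tx": 3,"ty": -2.5,"tz": 20,"turn": 0.054,"fingers": 50},{"tx": 3,"ty": -2.5,"tz": 50,"turn": 0.054,"fingers": 50},{"tx": 3,"ty": -2.5,"tz": 85,"turn": 0.054,"fingers": 50},{"tx": 3,"ty": -2.5,"tz": 120,"turn": 0.054,"fingers": 50},{"tx": 3,"ty": -2.5,"tz": 150,"turn": 0.054,"fingers": 50},{"tx": 3,"ty": -2.5,"tz": 175,"turn": 0.054,"fingers": 50},{"tx": 3,"ty": -2.5,"tz": 190,"turn": 0.054,"fingers": 50},{"tx": 3,"ty": -2.5,"tz": 200,"turn": 0.054,"fingers": 50},{"tx": 3,"ty": -2.5,"tz": 208,"turn": 0.054,"fingers": 50},{"tx": 3,"ty": -2.5,"tz": 216,"turn": 0.054,"fingers": 50},{"tx": 3,"ty": -2.5,"tz": 223,"turn": 0.054,"fingers": 50},{"tx": 3,"ty": -2.5,"tz": 225,"turn": 0.054,"fingers": 50}])

```text
time: 11.52
eef_pos: [0.4607, 0.1027, 0.0951]
tcp_rot: [0.999, -0.045, -0.0, 0.0]
ft_force: [0.3, 0.2, 0.8]
gripper_width: 0.0501
grip_force: 0.0
```

Emit:
play_rows(motion=[{"tx": 0,"ty": 0,"tz": 0,"turn": 0,"fingers": 35},{"tx": 0,"ty": 0,"tz": 0,"turn": 0,"fingers": 26},{"tx": 0,"ty": 0,"tz": 0,"turn": 0,"fingers": 20},{"tx": 0,"ty": 0,"tz": 0,"turn": 0,"fingers": 20}], squeeze=20)

```text
time: 11.85
eef_pos: [0.4614, 0.1029, 0.0964]
tcp_rot: [0.999, -0.045, 0.001, -0.0]
ft_force: [-0.7, 0.3, -0.6]
gripper_width: 0.0204
grip_force: 0.0
```

Run:
```python
from h import *
s=manip.read_state();print(s["eef_pos"],s["tcp_rot"],s["ft_force"],s["gripper_width"],s["grip_force"])
H=np.zeros((480,800,3),np.uint8)
H[:,:400]=cv2.resize(manip.capture("wrist")[240:480,200:400],(400,480))
H[:,400:]=cv2.resize(manip.capture("side")[240:336,290:370],(400,480))
cv2.imwrite("pics/l5.png",H)
```

```text
[0.46144451 0.10289246 0.09638663] [ 9.98974063e-01 -4.52806491e-02  6.81677638e-04 -1.37214165e-04] [-0.664042    0.25899487 -0.5502103 ] 0.020382248825907133 0.0
```

View pics/l5.png

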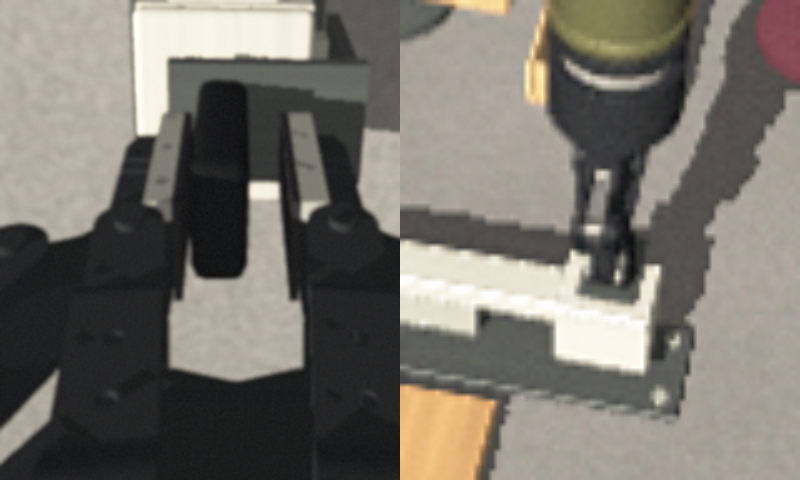

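The handle sits between the pads, about 2 mm to the left of centre. I'll correct that and close.

Emit:
play_rows(motion=[{"tx": 0,"ty": -2,"tz": 0,"turn": 0,"fingers": 20},{"tx": 0,"ty": -2,"tz": 0,"turn": 0,"fingers": 0},{"tx": 0,"ty": -2,"tz": 0,"turn": 0,"fingers": 0},{"tx": 0,"ty": -2,"tz": 0,"turn": 0,"fingers": 0},{"tx": 0,"ty": -2,"tz": 0,"turn": 0,"fingers": 0},{"tx": 0,"ty": -2,"tz": 0,"turn": 0,"fingers": 0}], squeeze=80)

```text
time: 12.45
eef_pos: [0.4613, 0.1054, 0.0962]
tcp_rot: [0.999, -0.046, 0.0, -0.001]
ft_force: [-1.7, 4.6, 4.9]
gripper_width: 0.0104
grip_force: 79.9
```

Emit:
play_rows(motion=[{"tx": 0,"ty": 3,"tz": 0,"turn": 0,"fingers": 0},{"tx": 0,"ty": 6,"tz": 0,"turn": 0,"fingers": 0},{"tx": 0,"ty": 9,"tz": 0,"turn": 0,"fingers": 0},{"tx": 0,"ty": 12,"tz": 0,"turn": 0,"fingers": 0},{"tx": 0,"ty": 15,"tz": 0,"turn": 0,"fingers": 0},{"tx": 0,"ty": 15,"tz": 0,"turn": 0,"fingers": 0},{"tx": 0,"ty": 15,"tz": 0,"turn": 0,"fingers": 0},{"tx": 0,"ty": 15,"tz": 0,"turn": 0,"fingers": 0}])

```text
time: 13.12
eef_pos: [0.4598, 0.0911, 0.0962]
tcp_rot: [0.999, -0.046, 0.0, -0.001]
ft_force: [-2.0, 8.4, 5.9]
gripper_width: 0.011
grip_force: 79.9
```

```bash
python3 -c "
from h import *
s=manip.read_state();print(s['eef_pos'],s['tcp_rot'],s['ft_force'],s['ft_torque'],s['gripper_width'],s['grip_force'])"
```

```text
[0.45984608 0.09114244 0.09618846] [ 9.98942083e-01 -4.59684013e-02  1.70118709e-04 -1.26133698e-03] [-1.95857571  8.37263794  5.86354759] [ 1.1073393   0.24199235 -0.44409954] 0.011043326525919895 79.92197513580322
```

Emit:
play_rows(motion=[{"tx": 1.7,"ty": 0,"tz": -7,"turn": 0,"fingers": 0},{"tx": 4.4,"ty": 0,"tz": -16,"turn": 0,"fingers": 0},{"tx": 7.4,"ty": 0,"tz": -25,"turn": 0,"fingers": 0},{"tx": 10.8,"ty": 0,"tz": -34,"turn": 0,"fingers": 0},{"tx": 14.5,"ty": 0,"tz": -42.5,"turn": 0,"fingers": 0},{"tx": 18.6,"ty": 0,"tz": -51,"turn": 0,"fingers": 0},{"tx": 23,"ty": 0,"tz": -59.5,"turn": 0,"fingers": 0},{"tx": 27.7,"ty": 0,"tz": -67.5,"turn": 0,"fingers": 0},{"tx": 32.8,"ty": 0,"tz": -75.5,"turn": 0,"fingers": 0},{"tx": 32.8,"ty": 0,"tz": -75.5,"turn": 0,"fingers": 0},{"tx": 32.8,"ty": 0,"tz": -75.5,"turn": 0,"fingers": 0},{"tx": 32.8,"ty": 0,"tz": -75.5,"turn": 0,"fingers": 0}])

```text
time: 14.12
eef_pos: [0.4908, 0.0885, 0.17]
tcp_rot: [0.999, -0.046, -0.002, -0.001]
ft_force: [-0.4, 9.3, -3.3]
gripper_width: 0.0105
grip_force: 78.3
```

Run:
```python
from h import *
s=manip.read_state();print(s['eef_pos'],s['ft_force'],s['ft_torque'],s['gripper_width'],s['grip_force'])
H=np.zeros((600,800,3),np.uint8)
H[:600,:560]=cv2.resize(manip.capture("side")[150:345,230:412],(560,600))
H[:260,560:]=cv2.resize(manip.capture("wrist")[220:480,200:440],(240,260))
cv2.imwrite("pics/l6.png",H)
```

```text
[0.49080774 0.08848778 0.16999796] [-0.38651729  9.32323792 -3.26243503] [ 1.14998586  0.33117276 -0.5807533 ] 0.010524833598633817 78.31801414489746
```

View pics/l6.png

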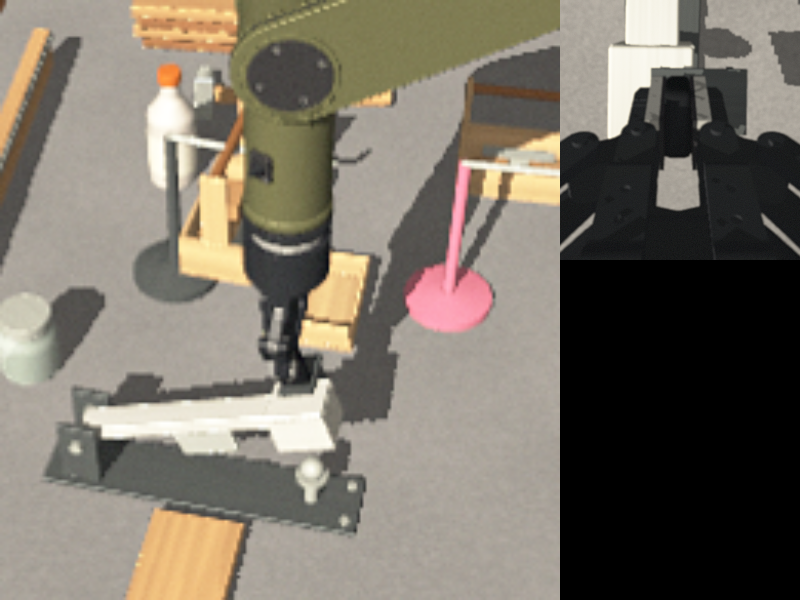

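The arm is raised, with the ball exposed at (311,475), and the caddy is still hanging. I'll hold briefly to check for drift.

Emit:
play_rows(motion=[{"tx": 0,"ty": 0,"tz": 0,"turn": 0,"fingers": 0},{"tx": 0,"ty": 0,"tz": 0,"turn": 0,"fingers": 0},{"tx": 0,"ty": 0,"tz": 0,"turn": 0,"fingers": 0},{"tx": 0,"ty": 0,"tz": 0,"turn": 0,"fingers": 0},{"tx": 0,"ty": 0,"tz": 0,"turn": 0,"fingers": 0},{"tx": 0,"ty": 0,"tz": 0,"turn": 0,"fingers": 0}])

```text
time: 14.72
eef_pos: [0.4908, 0.0885, 0.17]
tcp_rot: [0.999, -0.046, -0.002, -0.001]
ft_force: [-0.4, 8.8, -3.1]
gripper_width: 0.0105
grip_force: 78.3
```

```bash
python3 -c "
from workcell import manip
s=manip.read_state();print(s['eef_pos'],s['ft_force'],s['qvel'],s['grip_force'])
print(manip.finish_job())"
```

```text
[0.49078554 0.08852416 0.16999491] [-0.43442838  8.81998529 -3.10094357] [ 0.0008588   0.0012414  -0.00126748  0.00108622  0.00163696 -0.00099122] 78.3479654788971
the job is handed in; nothing more can be done
None
```

I handed the job in at about 14.7 s: the caddy hangs on the dark hook stand, the latch was pulled about 14 mm open, and the gripper holds the stop arm still with its socket about 8 cm above the ball (estimated from the arm's motion); no verdict was returned.

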